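# Seat the dish holder and hold its lid hinge aligned for the pin

### The arm

A 7-joint arm with a two-finger parallel gripper is mounted at the origin on the work surface. World frame = base frame: x ahead of the robot, y to its left, z up, the work surface at z = 0. Lengths are in m, angles in rad, forces in N, time in s.
With the tool pointing down it reaches from about 0.425 to 1.025 m from the base axis. Payload 9.4 kg.
Tool frame: the origin (TCP) lies between the finger pads; the fingertips stand 14 mm ahead of it and the grasp point (between the pads) lies 5 mm behind it (manip.tips_ahead is the distance from the TCP to the fingertips, in m); z points along the fingers, y is the line along which they close (so a half turn about z gives the same grasp; the last joint's range is limited). The gripper opens to 93 mm and grips with 3 to 60 N. Pads are 15 mm wide; open, the fingers measure 128 mm over their backs; the gripper's body (75 mm by 188 mm) begins 65 mm behind the grasp point.
Start: joints at [1.121, 0.599, -0.003, 1.599, 0.002, 0.943, -0.08], TCP at [0.264, -0.675, 0.233] pointing down, gripper open.
Joint ranges: [-2.57, 2.57], [-0.35, 1.97], [-1.29, 1.29], [0.11, 2.56], [-1.05, 4.19], [0.11, 1.86], [-2.63, 2.63]. Speed limits (rad/s): [2.22, 2.22, 3.01, 3.01, 3.14, 3.14, 3.14].

### API

Orientations are given as a unit quaternion [x, y, z, w].
In Python, from rig import manip gives the robot as it stands. The module is installed in compiled form; this text tells all that it offers.
- The arm moves only by the tool drive_tool, never from a script. Its arguments are lists of equal length, an entry for each row: "slide": the shift along the tool's x, y, z each as a share of 0.025 m, from -1 to 1, a list of three; "spin": the turn about the tool's z as a share of 8 degrees, from -1 to 1; "grip": the opening, from -1 (shut) to 1 (fully open). A call has 1 to 12 rows; each row shifts and turns the commanded pose from where the row before left it, along the tool's axes as they then stand; what a row does not reach is not made up. A row lasts 1/10 s, in which the tool goes at most 50 mm and 8.59 degrees, less where a joint would pass 70% of its speed; a pose out of reach is approached as far as the arm can. A call with a number of a shift or a turn outside -1 to 1 is refused whole. A call with a gripper value outside its range is refused whole. The fingers move at their own pace and stop on an object; "newtons" is the grip in N (left out, the last holds). Time passes only in rows, so rows that do not move let the fingers close. It gives the time, the measured TCP pose, the force, the opening and the grip force at its end, in the units of the state.
- manip.read_state(): the state, without advancing time (a new reading comes with each control period).
- manip.get_image(name): name is "scene" or "top" or "wrist"; returns a dict with "img" (480x640x3 uint8, red, green, blue), "camera_matrix" (3x3 intrinsics, pixels), "T" (4x4, takes a point from camera to world coordinates). Camera axes: x right, y up, looking along -z (the intrinsics and any distortion apply to the point x, -y, -z); pixel columns grow to the right and rows downward; lengths in m; the calibration is good to about 2 mm. A picture is of the moment at which its call begins. There is no depth.
- manip.close_job(): hands the job in; it is judged then, once.
Trained networks look in the newest picture that a camera, given by its name, has taken for a name from the list of things; names that differ only in an ending like _2 or _b are one class to them, and where a whole thing is asked for, a point or a joint stands for the part that bears it (a point fixed in the world has none). Each returns a list of dicts, best first, with "conf" (0 to 1); they miss things now and then, are a little off and sometimes report something else, mostly with a low value. They report only what shows in the picture. A call takes as long as a camera call. They do not tell look-alikes from the thing itself.
- manip.look_for(thing, camera): "xy" ([column, row] in pixels, amid what is visible of it).
The state is a dict: "time_s": time; "q": joint angles; "joint_vel": joint speeds; "effort": joint torques, N m; "tool_pos": TCP position; "eef_rot": TCP orientation; "wrist_force": force on the tool from outside, world axes, zero at the start; "wrist_torque": the same for the moment, N m; "grip_width": finger opening in m; "gripper_force": force on a finger pad.
Only numpy, scipy, OpenCV 4.12 (cv2) and the standard library are available. Lean on these libraries where they do the work, as an engineer would, in place of code of your own. Each camera call takes 0.05 s, during which the arm holds its last target. There are 200 camera calls.

### The job

Set the aluminium dish holder down over the adapter plate's two locating pins, hinge on the pins' side, until it sits flush, and let go. Then lift the steel lid with the window and hinge knuckle straight out of the rack and bring it, upright, to the holder's hinge, its knuckle in the gap between the holder's two knuckles with the holes in line. Finish still holding it there, its weight in your grip and not resting on the holder, ready for the hinge pin, and leave the plain cover, pin, well plate and bottle undisturbed.

Things in the scene. Friction and masses are not known exactly. Their poses are not given: they have to be found in the camera images.
- adapter: fixed black stage adapter plate on the bench, mm: 200 (x) x 170 (y) x 16 thick, 51 light aperture in its middle. Origin: centre of its underside, z up. Two upright steel pins, 8 diameter, bullet-nosed, stand 14 above its top face at x = +34, y = -48 and +48. The pins' side (+x) faces away from the robot.
- adapter_seat (a point): point on the adapter's top face, in the middle of the aperture (16 above the adapter's origin): the holder's origin lies here when it is seated, with its x and y axes along the adapter's
- holder: loose aluminium dish holder, 450 g, flat on the bench at the left. Flange 112 (x) x 120 (y) x 8 thick, two 9.5 mm holes at x = +34, y = -48 and +48. On it a chamber block 76 (x) x 56 (y), from 8 to 32 above the underside, centred, with a round well: grip its flat sides y = -28 and +28. Hinge block at the +x edge. Origin: centre of the flange's underside; z up; +x towards the hinge.
- holder_hinge (a point): centre of the gap between the holder's two knuckles, on the axis (along y) of their 7 mm holes: x = +48, y = 0, 37 above the holder's underside; axes as the holder's. Knuckles 14 diameter, 12 long, at y = -26 to -14 and 14 to 26 (gap 28); the gap's floor is 10 below this point. Hinge block x = +41 to +55.
- lid: loose steel lid, 280 g, upright in one of the rack's slots. Plate 10 thick (x), 60 wide (y), from 10 to 88 above its origin, 30 x 30 window centred at 48. One knuckle, 14 diameter, 24 long (y = -12 to 12), 7 mm hole along y, in the middle of the lower edge. Origin: middle of that hole; z up the plate. Faces alike. Grip across the thickness by the plain band 63 to 88 above the origin.
- blank: plain steel cover, 10 (x) x 60 (y) x 78 high, no window and no knuckle, standing in the rack's other slot. Origin: centre of its lower edge. Stays where it is.
- rack: fixed white rack, base 130 (x) x 86 (y) x 8, side walls 64 high along x with upright 12 mm grooves at x = -38 and +38 holding the plates by their side edges, 1 mm loose (a plate may lean 3 degrees). Groove floors 30 above the bench: the lid's origin stands 20, its top edge 108 above the bench. Lift plates straight up by 40 or more. Origin: centre of underside; lid axes parallel to its axes.
- pin: loose steel hinge pin with a head, 6 in diameter with a tapered nose, 66 long, lying along y in the tray. Stays where it is.
- tray: fixed steel tray 60 x 100 x 14 with the pin in it. Origin: centre of the underside.
- wellplate: loose clear 12-well culture plate 86 (x) x 128 (y) x 22, lying on the bench beyond the holder, at the left. Origin: centre of the underside. Stays where it is.
- bottle: loose amber reagent bottle, 60 in diameter, 130 high. Origin: centre of the underside. Stays where it is.
Mind the look-alikes: they are no part of the job. Leave any blue or brown look-alike of the lid alone. Leave any yellow look-alike of the rack alone.

How it is judged:
By the outcome, as a careful person would: the job done as asked, in the order asked, and still so for the second after the job is handed in, while the arm keeps its last pose, push and grip.
It also fails if it takes over 54 s, if anything falls off the work surface, if the arm or the gripper's body presses on something with over 40 N, if the wrist force passes 120 N, or if a joint passes its speed limit or range.

## Working session

There is one attempt and no reset: what is moved stays moved. The work goes in short steps, Python scripts to look and compute and a tool call to move; the robot and the scene stay as the last step left them, time stands still between calls to the robot, and variables do not carry over. Pictures are saved under pics/ and viewed, at most 10 in all, crops included, and the job is handed in when it is done.

Besides the shell and the picture viewer there is one more tool, called after "Call:" as a command line: name --pt "numbers of a row" for each row, then --argument value for the rest. drive_tool: Moves the arm, as the interface text tells. Shift numbers are shares of 0.025 m and turn numbers shares of 8 degrees, none past 1 either way. Its arguments: {"type":"object","properties":{"slide":{"type":"array","items":{"type":"array","items":{"type":"number"}}},"spin":{"type":"array","items":{"type":"number"}},"grip":{"type":"array","items":{"type":"number"}},"newtons":{"type":"number"}},"required":["slide","spin","grip"]}

```bash
mkdir -p pics; cat > h.py <<'E'
import numpy as np, cv2, json
from rig import manip
def shot(n):
    d=manip.get_image(n); return d
def ray(d,uv):
    K=np.array(d["camera_matrix"]);T=np.array(d["T"])
    x=(uv[0]-K[0,2])/K[0,0]; y=(uv[1]-K[1,2])/K[1,1]
    return T[:3,3],T[:3,:3]@np.array([x,-y,-1.])
def at(d,uv,z):
    o,v=ray(d,uv); return o+v*(z-o[2])/v[2]
def proj(d,P):
    K=np.array(d["camera_matrix"]);T=np.array(d["T"])
    c=(np.atleast_2d(P)-T[:3,3])@T[:3,:3]; c=c*[1,-1,-1]
    p=c@K.T; return p[:,:2]/p[:,2:]
E
python3 - <<'E'
from h import *
ims=[]
for n in ("top","scene","wrist"):
    d=shot(n); cv2.imwrite(f"pics/{n}0.png",d["img"][:,:,::-1]); 
    print(n,np.round(d["camera_matrix"],1).tolist(),np.round(d["T"],3).tolist(), [k for k in d])
    np.savez(f"{n}0.npz",**{k:d[k] for k in ("img","camera_matrix","T")})
    if n!="wrist":
        for t in ["adapter","holder","holder_hinge","lid","blank","rack","pin","tray","wellplate","bottle"]:
            r=manip.look_for(t,n)
            print(t,[(np.round(a["xy"]).tolist(),round(a["conf"],2),np.round(at(d,a["xy"],0.03)[:2],3).tolist()) for a in r[:4]])
s=manip.read_state();print(s["time_s"],s["tool_pos"],s["eef_rot"],s["wrist_force"],manip.tips_ahead)
E
```

```text
top [[486.0, 0.0, 326.2], [0.0, 486.0, 246.8], [0.0, 0.0, 1.0]] [[0.004, 0.988, -0.153, 0.384], [-1.0, 0.005, 0.007, -0.054], [0.008, 0.153, 0.988, 0.988], [0.0, 0.0, 0.0, 1.0]] ['img', 'camera_matrix', 'T']
adapter []
holder [([149.0, 285.0], 0.6, [0.456, 0.288]), ([432.0, 265.0], 0.46, [0.498, -0.272])]
holder_hinge [([145.0, 282.0], 0.93, [0.46, 0.295])]
lid [([446.0, 234.0], 0.71, [0.56, -0.302]), ([493.0, 174.0], 0.69, [0.685, -0.401]), ([496.0, 276.0], 0.62, [0.477, -0.398])]
blank [([442.0, 277.0], 0.9, [0.474, -0.291])]
rack [([431.0, 353.0], 0.91, [0.326, -0.264]), ([432.0, 261.0], 0.78, [0.505, -0.271])]
pin [([420.0, 168.0], 0.55, [0.697, -0.251])]
tray [([416.0, 171.0], 0.79, [0.691, -0.245])]
wellplate [([176.0, 162.0], 0.66, [0.708, 0.249]), ([151.0, 282.0], 0.38, [0.461, 0.284])]
bottle [([530.0, 220.0], 0.57, [0.59, -0.472])]
scene [[524.5, 0.0, 318.3], [0.0, 524.5, 238.2], [0.0, 0.0, 1.0]] [[0.868, -0.342, 0.36, 0.864], [0.497, 0.593, -0.634, -0.696], [0.003, 0.729, 0.684, 0.729], [0.0, 0.0, 0.0, 1.0]] ['img', 'camera_matrix', 'T']
adapter [([354.0, 260.0], 0.82, [0.
[... 314 characters left out ...]
0.83, [0.515, -0.294]), ([472.0, 199.0], 0.74, [0.718, 0.219]), ([177.0, 279.0], 0.69, [0.33, -0.268]), ([366.0, 368.0], 0.39, [0.705, -0.265])]
pin [([370.0, 369.0], 0.52, [0.711, -0.264])]
tray [([365.0, 367.0], 0.74, [0.703, -0.265])]
wellplate [([473.0, 198.0], 0.59, [0.719, 0.224])]
bottle [([227.0, 432.0], 0.8, [0.582, -0.455])]
wrist [[390.0, 0.0, 309.3], [0.0, 390.0, 245.2], [0.0, 0.0, 1.0]] [[0.364, 0.893, 0.266, 0.338], [-0.931, 0.349, 0.104, -0.646], [-0.0, -0.285, 0.958, 0.385], [0.0, 0.0, 0.0, 1.0]] ['img', 'camera_matrix', 'T']
1.15 [ 0.26406875 -0.67517332  0.23261218] [ 9.82677358e-01  1.85324604e-01 -1.64763940e-05 -1.28752670e-05] [-0.24676416 -0.2427637   0.01655639] 0.014
```

View pics/top0.png

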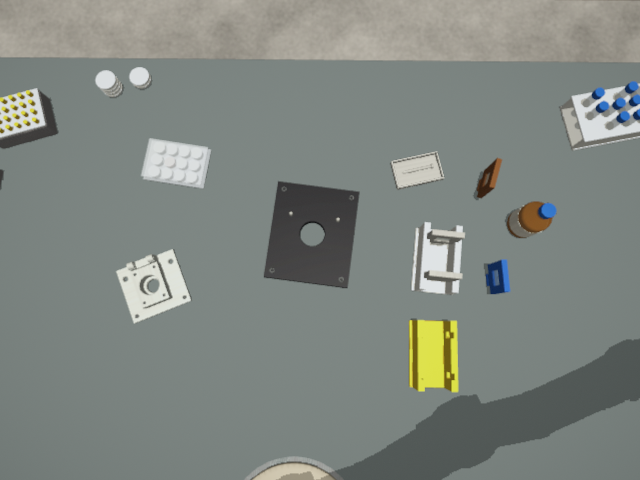

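View pics/scene0.png

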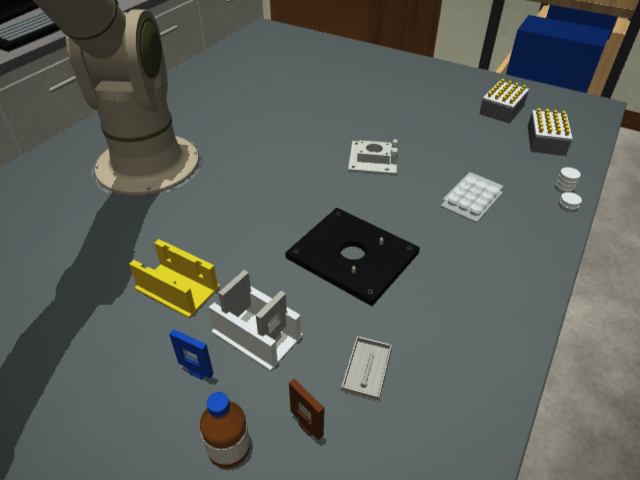

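The top view shows the holder at left (~(153,286), hinge edge at upper left), the adapter in the middle with pins at ~(291,213) and (338,219), and the white rack at ~(437,260). In the scene view, the windowed lid is in the rack's far (+x) slot at (272,315) and the blank is in the near slot at (236,298).

```bash
python3 - <<'E'
from h import *
d=np.load("top0.npz")
a=at(d,(291,213),.03);b=at(d,(338,219.5),.03);c=at(d,(312.5,234),.016)
v=a-b;print("pins",a,b,np.linalg.norm(v),"yaw",np.degrees(np.arctan2(-v[0],v[1])),"apert",c)
# holder flange corners
pts=[(117,266),(176,251),(190,297),(135,320)]
P=np.array([at(d,p,.008) for p in pts]);print(P.round(3),P.mean(0))
v=P[0]-P[1];print(np.degrees(np.arctan2(-v[0],v[1])))
E
```

```text
pins [0.60178643 0.01087945 0.03      ] [ 0.58892815 -0.08389139  0.03      ] 0.09563915062808026 yaw -7.726574441849923 apert [ 0.56154837 -0.03250275  0.016     ]
[[0.495 0.362 0.008]
 [0.526 0.245 0.008]
 [0.433 0.212 0.008]
 [0.387 0.319 0.008]] [0.46060091 0.28462809 0.008     ]
14.893608777284895
```

Call:
drive_tool --pt "0.8 -0.8 0" --pt "0.8 -0.8 0" --pt "0.8 -0.8 0" --pt "0.8 -0.8 0" --pt "0.8 -0.8 0" --pt "0.8 -0.8 0" --pt "0.8 -0.8 0" --pt "0.8 -0.8 0" --pt "0.8 -0.8 0" --pt "0.8 -0.8 0" --pt "0.8 -0.8 0" --pt "0.8 -0.8 0" --spin '[0,0,0,0,0,0,0,0,0,0,0,0]' --grip '[1,1,1,1,1,1,1,1,1,1,1,1]'

```text
time_s: 2.35
tool_pos: [0.4006, -0.3633, 0.2328]
eef_rot: [0.983, 0.185, 0.0, 0.0]
wrist_force: [0.7, -0.0, -0.1]
grip_width: 0.0927
gripper_force: 0.0
```

Call:
drive_tool --pt "0.93 -0.83 0" --pt "0.93 -0.83 0" --pt "0.93 -0.83 0" --pt "0.93 -0.83 0" --pt "0.93 -0.83 0" --pt "0.93 -0.83 0" --pt "0.93 -0.83 0" --pt "0.93 -0.83 0" --pt "0.93 -0.83 0" --pt "0.93 -0.83 0" --pt "0.93 -0.83 0" --pt "0.93 -0.83 0" --spin '[0,0,0,0,0,0,0,0,0,0,0,0]' --grip '[1,1,1,1,1,1,1,1,1,1,1,1]'

```text
time_s: 3.55
tool_pos: [0.5698, -0.0295, 0.2328]
eef_rot: [0.983, 0.185, 0.0, 0.0]
wrist_force: [0.0, 0.8, -0.6]
grip_width: 0.0932
gripper_force: 0.0
```

Call:
drive_tool --pt "0 0 0.4" --pt "0 0 0.4" --pt "0 0 0.4" --pt "0 0 0.4" --pt "0 0 0" --pt "0 0 0" --spin '[0.9,0.9,0.9,0.9,0,0]' --grip '[1,1,1,1,1,1]'

```text
time_s: 4.15
tool_pos: [0.5694, -0.0306, 0.1928]
eef_rot: [0.998, -0.063, -0.0, 0.0]
wrist_force: [0.3, 0.9, -0.2]
grip_width: 0.093
gripper_force: 0.0
```

```bash
cat >> h.py <<'E'
def save(n,tag):
    d=manip.get_image(n); s=manip.read_state()
    cv2.imwrite(f"pics/{tag}.png",d["img"][:,:,::-1])
    np.savez(tag+".npz",img=d["img"],camera_matrix=d["camera_matrix"],T=d["T"],tcp=s["tool_pos"],rot=s["eef_rot"],t=s["time_s"])
    return np.load(tag+".npz")
def yaw(s):
    q=s["eef_rot"] if "eef_rot" in s else s["rot"]; return np.degrees(2*np.arctan2(q[1],q[0]))
E
python3 - <<'E'
from h import *
d=save("wrist","wa");print(d["tcp"],yaw(d),d["rot"],d["t"])
E
```

```text
[ 0.56954071 -0.03067009  0.1930286 ] -7.239220593319856 [ 9.98005156e-01 -6.31321033e-02  2.13553512e-04 -4.19788404e-06] 4.2
```

View pics/wa.png

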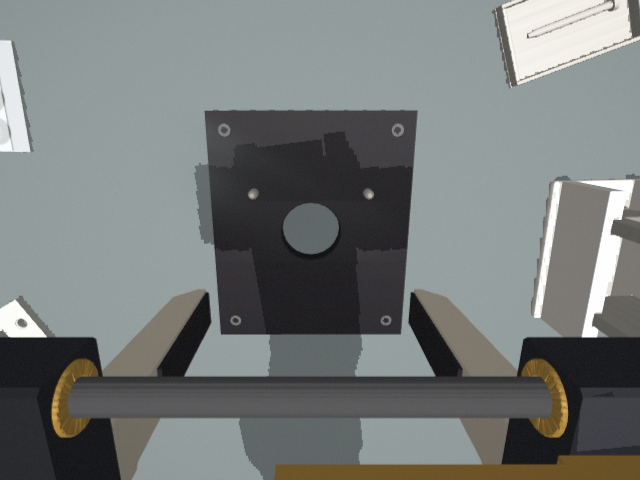

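The adapter is square in the wrist view: its top face spans (206,111) to (402,334), with pins at (253,194) and (368,194) and the aperture at (311,229). Next, a generic edge-based pose fit that I can reuse for the holder and lid.

```bash
cat >> h.py <<'E'
from scipy.optimize import least_squares
def W(p,L):  # p = x,y,yaw(deg),z0 ; L local pts
    c,s=np.cos(np.radians(p[2])),np.sin(np.radians(p[2])); L=np.atleast_2d(L).astype(float)
    z0=p[3] if len(p)>3 else 0.
    return np.c_[p[0]+c*L[:,0]-s*L[:,1],p[1]+s*L[:,0]+c*L[:,1],L[:,2]+z0]
def rect(x0,x1,y0,y1,z,n=25):
    t=np.linspace(.06,.94,n); r=[]
    for a,b in (((x0,y0),(x1,y0)),((x1,y0),(x1,y1)),((x1,y1),(x0,y1)),((x0,y1),(x0,y0))):
        a=np.array([*a,z]);b=np.array([*b,z]); r.append((a+np.outer(t,b-a),(b-a)/np.linalg.norm(b-a)))
    return r
def circ(x,y,R,z,n=40):
    t=np.linspace(0,2*np.pi,n,endpoint=False)
    return [(np.array([[x+R*np.cos(a),y+R*np.sin(a),z]]),np.array([-np.sin(a),np.cos(a),0])) for a in t]
def fit(d,segs,p0,search=(12,7,4,3,3),thr=8,z0=0.):
    """edge-snapping fit of x,y,yaw"""
    g=cv2.GaussianBlur(cv2.cvtColor(d["img"],cv2.COLOR_RGB2GRAY),(0,0),.8).astype(np.float32)
    L=np.vstack([s[0] for s in segs]); U=np.vstack([np.repeat(s[1][None],len(s[0]),0) for s in segs])
    p=np.array(p0,float)
    for w in search:
        q=np.r_[p,z0]; A=proj(d,W(q,L)); B=proj(d,W(q,L+U*.002)); t=B-A; t/=np.linalg.norm(t,axis=1)[:,None]
        n=np.c_[-t[:,1],t[:,0]]; k=np.arange(-w-1,w+1.01,.25)
        S=A[:,None]+n[:,None]*k[None,:,None]
        v=cv2.remap(g,S[...,0].astype(np.float32),S[...,1].astype(np.float32),cv2.INTER_LINEAR)
        G=np.abs(v[:,4:]-v[:,:-4]); G=cv2.GaussianBlur(G,(5,1),0); j=G.argmax(1); kk=k[2:-2][j]; ok=G[np.arange(len(j)),j]>thr
        ok&=(A[:,0]>3)&(A[:,0]<636)&(A[:,1]>3)&(A[:,1]<476)
        T=A+n*kk[:,None]
        f=lambda x:((proj(d,W(np.r_[x[0],x[1],x[2]*57.3,z0],L))-T)*n).sum(1)[ok]
        r=least_squares(f,[p[0],p[1],p[2]/57.3],loss="soft_l1",f_scale=.5); p=np.r_[r.x[:2],r.x[2]*57.3]
    return p,np.median(np.abs(r.fun)),ok.sum(),len(ok)
def tl(d,p):  # pose in tool frame
    y=np.radians(yaw(d)); e=np.array(p[:2])-d["tcp"][:2]
    return np.array([e[0]*np.cos(y)+e[1]*np.sin(y), e[0]*np.sin(y)-e[1]*np.cos(y), p[2]-np.degrees(y)])
E
python3 - <<'E'
from h import *
d=np.load("wa.npz")
p0=[.56,-.033,-7.5]
for nm,s in (("plate",rect(-.1,.1,-.085,.085,.016)),("ap",circ(0,0,.0255,.016)),("both",rect(-.1,.1,-.085,.085,.016)+circ(0,0,.0255,.016))):
    r=fit(d,s,p0);print(nm,r,tl(d,r[0])); 
p=r[0]
g=cv2.cvtColor(d["img"],cv2.COLOR_RGB2GRAY)
for y in (-.048,.048):
    u=proj(d,W(p,[[.034,y,.03],[.034,y,.016]])).round(1);x,yy=u[0].round().astype(int)
    print(u.tolist()); print(g[yy-7:yy+8,x-7:x+8])
r=fit(np.load("top0.npz"),rect(-.1,.1,-.085,.085,.016)+circ(0,0,.0255,.016),p0,search=(6,4,3));print(r)
E
```

```text
plate (array([ 0.56304208, -0.03054323, -7.20095015]), np.float64(0.23780581543668083), np.int64(100), 100) [-0.00646282  0.00069305  0.03827044]
ap (array([ 5.65503539e-01, -3.09099536e-02,  1.09994870e+02]), np.float64(0.5562701710383573), np.int64(40), 40) [-3.97476161e-03  7.46684462e-04  1.17234090e+02]
both (array([ 0.56306001, -0.03053936, -7.18614749]), np.float64(0.25468459088781986), np.int64(135), 140) [-0.00644551  0.00068696  0.0530731 ]
[[369.5, 195.1], [367.1, 192.4]]
[[ 39  42  55  68  75  74  65  51  39  41  38  41  39  38  39]
 [ 43  57  83  99 102 102 101  79  53  41  42  38  41  40  41]
 [ 50  84  99 103 108 111 117 109  86  51  39  39  40  40  40]
 [ 70  97 100 108 118 126 130 129 121  90  50  39  42  40  39]
 [ 81  97 105 118 128 136 139 140 134 121  87  38  40  40  41]
 [ 77  97 109 126 135 146 162 162 149 129 117  42  39  40  40]
 [ 70  96 111 125 140 167 188 185 172 141 120  47  40  36  40]
 [ 63  88 111 127 142 178 186 182 180 152 112  40  43  39  39]
 [ 45  64 102 124 136 173 184 182 176 133  89  40  39  39  39]
 [ 40  47  79 111 126 151 168 169 152 106  61
[... 714 characters left out ...]
9 136 124 120 107  94  82  44]
 [ 47  46  62 112 140 166 175 172 155 127 119 108  94  75  43]
 [ 48  46  60 115 144 176 174 176 168 128 120 108  89  64  47]
 [ 48  46  52  84 130 167 172 174 165 132 113 103  76  45  44]
 [ 49  46  48  64 109 143 160 160 138 116 109  84  46  45  44]
 [ 46  46  45  48  67 100 117 118 107  99  88  50  45  43  44]
 [ 46  49  46  45  46  53  72  80  75  62  56  44  45  44  46]
 [ 47  45  47  45  45  48  46  45  46  46  45  44  44  45  45]
 [ 48  47  47  48  48  48  45  45  45  45  44  46  46  46  48]
 [ 47  49  48  50  48  48  45  47  47  48  48  46  46  45  47]]
(array([ 0.56237542, -0.03105315, -7.27911431]), np.float64(0.25180986656560655), np.int64(140), 140)
```

Call:
drive_tool --pt "-0.47 -1 0" --pt "-0.47 -1 0" --pt "-0.47 -1 0" --pt "-0.47 -1 0" --pt "-0.47 -1 0" --pt "-0.47 -1 0" --pt "-0.47 -1 0" --pt "-0.47 -1 0" --pt "-0.47 -1 0" --pt "-0.47 -1 0" --pt "-0.47 -1 0" --pt "-0.47 -1 0" --spin '[0,0,0,0,0,0,0,0,0,0,0,0]' --grip '[1,1,1,1,1,1,1,1,1,1,1,1]'

```text
time_s: 5.4
tool_pos: [0.4683, 0.2861, 0.1934]
eef_rot: [0.998, -0.064, 0.0, -0.0]
wrist_force: [0.2, 0.0, 0.8]
grip_width: 0.0933
gripper_force: 0.0
```

Call:
drive_tool --pt "0 0 0" --pt "0 0 0" --pt "0 0 0" --pt "0 0 0" --pt "0 0 0" --spin '[-0.92,-0.92,-0.92,0,0]' --grip '[1,1,1,1,1]'

```text
time_s: 5.9
tool_pos: [0.4687, 0.2848, 0.1931]
eef_rot: [0.992, 0.126, 0.0, -0.0]
wrist_force: [0.0, 0.1, -0.2]
grip_width: 0.0927
gripper_force: 0.0
```

```bash
python3 - <<'E'
from h import *
d=save("wrist","wh");print(d["tcp"],yaw(d),d["t"])
fl=rect(-.056,.056,-.06,.06,.008); ch=rect(-.038,.038,-.028,.028,.032)
hs=sum([circ(.034,y,.00475,.008,20) for y in(-.048,.048)],[])
for nm,s in (("fl",fl),("ch",ch),("all",fl+ch)):
    for p0 in ([.46,.285,15],[.46,.285,18]):
        r=fit(d,s,p0);print(nm,r,tl(d,r[0]))
r=fit(d,hs,r[0],search=(4,3,3));print("holes",r,tl(d,r[0]))
im=d["img"][:,:,::-1].copy()
q=fit(d,fl+ch,[.46,.285,16])[0]
for s in fl+ch+hs:
    for u in proj(d,W(q,s[0])): cv2.circle(im,tuple(int(round(x)) for x in u),0,(0,0,255),-1)
cv2.imwrite("pics/wh_o.png",cv2.resize(im[60:420,120:560],None,fx=1.8,fy=1.6))
E
```

```text
[0.46860212 0.28478134 0.19295319] 14.46854798565503 5.95
fl (array([ 0.45565773,  0.28781147, 22.32460305]), np.float64(0.24500200922067306), np.int64(100), 100) [-1.17767822e-02 -6.16816282e-03  7.85605507e+00]
fl (array([ 0.4556744 ,  0.28780646, 22.36085312]), np.float64(0.2421224030093187), np.int64(100), 100) [-1.17618913e-02 -6.15914764e-03  7.89230514e+00]
ch (array([ 0.45570032,  0.27737819, -0.65035649]), np.float64(1.229178576538474), np.int64(50), 100) [-1.43422864e-02  3.94486092e-03 -1.51189045e+01]
ch (array([0.45658611, 0.27323751, 6.21505343]), np.float64(1.5131856219233275), np.int64(50), 100) [-1.45191292e-02  8.17553619e-03 -8.25349456e+00]
all (array([ 0.45576816,  0.2878434 , 22.34975163]), np.float64(0.24482194110602648), np.int64(138), 200) [-1.16618731e-02 -6.17149748e-03  7.88120365e+00]
all (array([ 0.45576036,  0.28783641, 22.36688074]), np.float64(0.2343869092267512), np.int64(138), 200) [-1.16711720e-02 -6.16667584e-03  7.89833275e+00]
holes (array([ 0.45632995,  0.28799784, 22.33258642]), np.float64(0.2788797232115514), np.int64(40), 40) [-1.10793194e-02 -6.18067692e-03  7.86403844e+00]
```

View pics/wh_o.png

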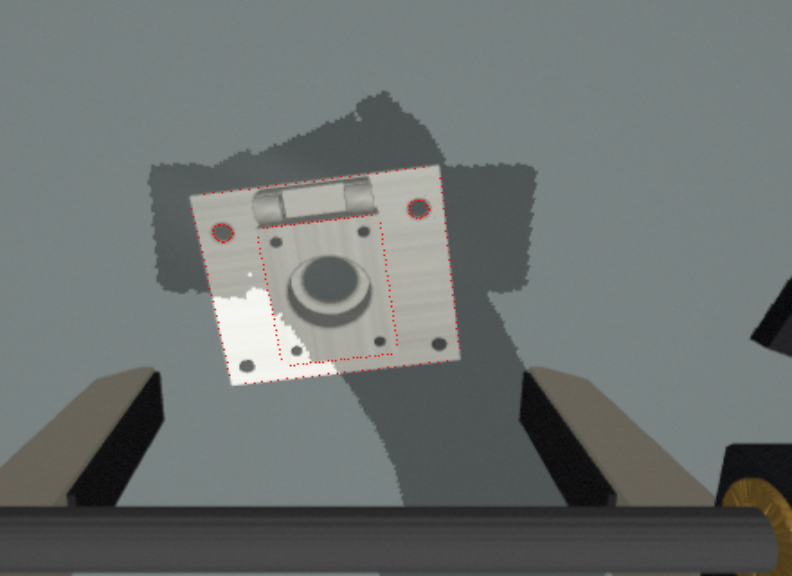

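The overlay sits on the flange edges and pin holes: holder at (0.456, 0.288), yaw 22.35°. Aligning and descending.

Call:
drive_tool --pt "0 0 0" --pt "-0.42 -0.31 0.5" --pt "0 0 1" --pt "0 0 1" --pt "0 0 1" --pt "0 0 1" --pt "0 0 1" --pt "0 0 0.8" --pt "0 0 0" --pt "0 0 0" --spin '[-0.985,0,0,0,0,0,0,0,0,0]' --grip '[1,1,1,1,1,1,1,1,1,1]'

```text
time_s: 6.95
tool_pos: [0.4557, 0.2881, 0.0353]
eef_rot: [0.981, 0.195, -0.0, 0.0]
wrist_force: [0.5, -0.1, 0.6]
grip_width: 0.0932
gripper_force: 0.0
```

Call:
drive_tool --pt "0 0 0.41" --pt "0 0 0" --pt "0 0 0" --pt "0 0 0" --pt "0 0 0" --pt "0 0 0" --pt "0 0 0" --pt "0 0 0" --spin '[0,0,0,0,0,0,0,0]' --grip '[1,1,-1,-1,-1,-1,-1,-1]' --newtons 40

```text
time_s: 7.75
tool_pos: [0.4557, 0.288, 0.025]
eef_rot: [0.981, 0.195, 0.0, 0.0]
wrist_force: [-0.6, -0.4, 2.3]
grip_width: 0.0556
gripper_force: 40.0
```

Call:
drive_tool --pt "0 0 -0.4" --pt "0 0 -1" --pt "0 0 -1" --pt "0 0 -1" --pt "0 0 0" --pt "0 0 0" --spin '[0,0,0,0,0,0]' --grip '[-1,-1,-1,-1,-1,-1]'

```text
time_s: 8.35
tool_pos: [0.4555, 0.288, 0.11]
eef_rot: [0.981, 0.195, 0.0, -0.0]
wrist_force: [-0.5, 0.1, -5.4]
grip_width: 0.0561
gripper_force: 40.0
```

```bash
python3 - <<'E'
from h import *
d=save("wrist","wg");s=manip.read_state();print(d["tcp"],yaw(d),d["t"],s["grip_width"],s["gripper_force"],s["wrist_force"],s["wrist_torque"])
fl=rect(-.056,.056,-.06,.06,.008); hs=sum([circ(.034,y,.00475,.008,20) for y in(-.048,.048)],[])
z0=d["tcp"][2]-.025
p0=[*d["tcp"][:2],yaw(d)]
for nm,sg in(("top edge",fl[1:2]),("holes",hs),("both",fl[1:2]+hs)):
    r=fit(d,sg,p0,search=(4,3,3),z0=z0);print(nm,r,tl(d,r[0]))
d=np.load("wa.npz")
E
```

```text
[0.45515683 0.28777727 0.10927742] 22.52658687770951 8.4 0.05560663510598441 39.995829463005066 [-0.18399724 -0.72112537 -5.90483837] [ 0.02214333  0.03535765 -0.07126606]
top edge (array([1.42100650e-02, 1.36296411e+00, 2.22575649e+01]), np.float64(nan), np.int64(0), 25) [ 0.00461374 -1.16208412 -0.269022  ]
holes (array([ 0.45548736,  0.28836602, 22.35343696]), np.float64(0.04737205211463968), np.int64(40), 40) [ 0.00053087 -0.0004172  -0.17314992]
both (array([ 0.45535326,  0.28832041, 22.33537474]), np.float64(0.22972110674819332), np.int64(65), 65) [ 0.00038953 -0.00042644 -0.19121214]
  return _methods._mean(a, axis=axis, dtype=dtype,
  ret = ret.dtype.type(ret / rcount)
```

View pics/wg.png

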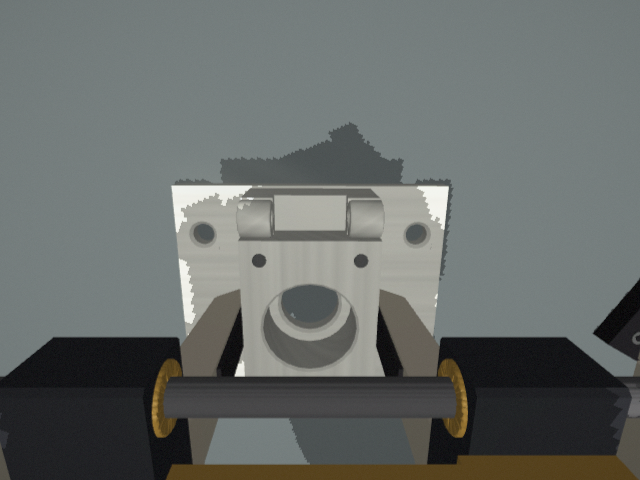

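Holder is gripped cleanly (width 56 mm, hinge forward, holes at (203,233) and (416,234)). Carrying it to the adapter.

Call:
drive_tool --pt "-0.07 1 0" --pt "-0.07 1 0" --pt "-0.07 1 0" --pt "-0.07 1 0" --pt "-0.07 1 0" --pt "-0.07 1 0" --pt "-0.07 1 0" --pt "-0.07 1 0" --pt "-0.07 1 0" --pt "-0.07 1 0" --pt "-0.07 1 0" --pt "-0.07 1 0" --spin '[0,0,0,0,0,0,0,0,0,0,0,0]' --grip '[-1,-1,-1,-1,-1,-1,-1,-1,-1,-1,-1,-1]'

```text
time_s: 9.6
tool_pos: [0.5504, 0.0019, 0.1081]
eef_rot: [0.981, 0.195, -0.001, -0.0]
wrist_force: [1.0, 0.7, -5.9]
grip_width: 0.0555
gripper_force: 40.0
```

Call:
drive_tool --pt "0 0.7 0" --pt "0 0.7 0" --pt "0 0 0" --pt "0 0 0" --pt "0 0 0" --pt "0 0 0" --pt "0 0 0" --pt "0 0 0" --spin '[0,0,0.923,0.923,0.923,0.923,0,0]' --grip '[-1,-1,-1,-1,-1,-1,-1,-1]'

```text
time_s: 10.4
tool_pos: [0.5639, -0.0292, 0.1087]
eef_rot: [0.998, -0.059, -0.001, 0.0]
wrist_force: [-0.4, -0.1, -5.3]
grip_width: 0.0558
gripper_force: 40.0
```

```bash
cat > go.py <<'E'
import sys
from h import *
s=manip.read_state(); y=np.radians(yaw(s)); t=np.array([float(a) for a in sys.argv[1:5]])
e=t[:3]-s["tool_pos"]
print("t",s["time_s"],"tcp",s["tool_pos"].round(4),"yaw",np.degrees(y).round(2),"F",np.round(s["wrist_force"],1),"tilt",np.round(s["eef_rot"],4))
k=np.radians(t[3]);  # after spin
for nm,a in (("pre",y),("post",k)): print(nm,np.round(np.array([e[0]*np.cos(a)+e[1]*np.sin(a),e[0]*np.sin(a)-e[1]*np.cos(a),-e[2]])/.025,3),"spin",((np.degrees(y)-t[3])/8).round(3))
E
python3 go.py 0.5626 -0.0308 0.109 -7.03
```

```text
t 10.4 tcp [ 0.5639 -0.0292  0.1087] yaw -6.77 F [-0.4 -0.1 -5.3] tilt [ 9.983e-01 -5.910e-02 -1.100e-03  2.000e-04]
pre [-0.042  0.071 -0.012] spin 0.032
post [-0.042  0.072 -0.012] spin 0.032
```

Call:
drive_tool --pt "-0.042 0.072 0" --pt "0 0 0.8" --pt "0 0 0.8" --pt "0 0 0.4" --pt "0 0 0" --pt "0 0 0" --spin '[0.032,0,0,0,0,0]' --grip '[-1,-1,-1,-1,-1,-1]'

```text
time_s: 11.0
tool_pos: [0.5634, -0.0312, 0.06]
eef_rot: [0.998, -0.063, -0.0, -0.0]
wrist_force: [-0.4, -0.5, -5.0]
grip_width: 0.0556
gripper_force: 40.0
```

```bash
python3 - <<'E'
from h import *
d=save("wrist","wb");print(d["tcp"],yaw(d),d["t"])
hs=sum([circ(.034,y,.00475,.008,20) for y in(-.048,.048)],[])
r=fit(d,hs,[*d["tcp"][:2],yaw(d)],search=(4,3,3),z0=d["tcp"][2]-.025);print("holes",r,tl(d,r[0]))
cv2.imwrite("pics/wb_c.png",cv2.resize(d["img"][150:350,150:470,::-1],(800,500),interpolation=cv2.INTER_CUBIC))
E
python3 go.py 0.5626 -0.0308 0.041 -7.03
```

```text
[ 0.56365575 -0.03117292  0.06040328] -7.26066548608384 11.05
holes (array([ 0.56355867, -0.03111695, -7.6319255 ]), np.float64(0.9650689555069467), np.int64(40), 40) [-1.03376070e-04 -4.32533264e-05 -3.71260010e-01]
t 11.05 tcp [ 0.5637 -0.0312  0.0604] yaw -7.26 F [ 0.4 -0.5 -4.2] tilt [ 9.98e-01 -6.33e-02  3.00e-04 -0.00e+00]
pre [-0.044 -0.009  0.776] spin -0.029
post [-0.044 -0.01   0.776] spin -0.029
```

View pics/wb_c.png

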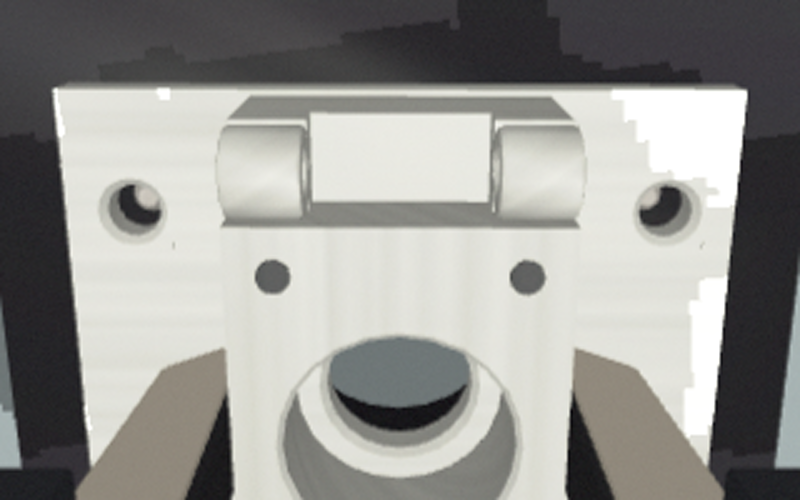

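The pins show through both holes, symmetric at (147,196) and (655,196) in the crop, so the alignment is good. Lowering gently.

Call:
drive_tool --pt "-0.03 0 0" --pt "0 0 0.15" --pt "0 0 0.15" --pt "0 0 0.15" --pt "0 0 0.1" --pt "0 0 0" --spin '[-0.02,0,0,0,0,0]' --grip '[-1,-1,-1,-1,-1,-1]'

```text
time_s: 11.65
tool_pos: [0.5624, -0.0309, 0.0456]
eef_rot: [0.998, -0.062, -0.0, 0.0]
wrist_force: [0.8, -0.3, -5.5]
grip_width: 0.0556
gripper_force: 40.0
```

Call:
drive_tool --pt "0 0 0.08" --pt "0 0 0.08" --pt "0 0 0.04" --pt "0 0 0" --pt "0 0 0" --spin '[0,0,0,0,0]' --grip '[-1,-1,-1,-1,-1]'

```text
time_s: 12.15
tool_pos: [0.5626, -0.031, 0.0411]
eef_rot: [0.998, -0.062, 0.0, 0.0]
wrist_force: [0.9, -0.0, -4.9]
grip_width: 0.0555
gripper_force: 40.0
```

Call:
drive_tool --pt "0 0 0.04" --pt "0 0 0.04" --pt "0 0 0.02" --pt "0 0 0" --spin '[0,0,0,0]' --grip '[-1,-1,-1,-1]'

```text
time_s: 12.55
tool_pos: [0.5626, -0.0309, 0.0409]
eef_rot: [0.998, -0.062, 0.001, -0.0]
wrist_force: [-6.1, 0.9, 26.3]
grip_width: 0.0557
gripper_force: 40.0
```

Call:
drive_tool --pt "0 0 -0.04" --pt "0 0 0" --pt "0 0 0" --pt "0 0 0" --pt "0 0 -0.5" --pt "0 0 -1" --pt "0 0 -1" --pt "0 0 -1" --pt "0 0 -1" --pt "0 0 -1" --pt "0 0 -0.5" --pt "0 0 0" --spin '[0,0,0,0,0,0,0,0,0,0,0,0]' --grip '[-1,1,1,1,1,1,1,1,1,1,1,1]'

```text
time_s: 13.75
tool_pos: [0.5634, -0.031, 0.1915]
eef_rot: [0.998, -0.062, 0.002, -0.0]
wrist_force: [0.4, -0.3, -1.0]
grip_width: 0.0929
gripper_force: 0.0
```

```bash
python3 - <<'E'
from h import *
d=save("wrist","wc");print(d["tcp"],yaw(d),d["t"])
fl=rect(-.056,.056,-.06,.06,.008);ch=rect(-.038,.038,-.028,.028,.032)
p0=[*d["tcp"][:2],yaw(d)]
for z0 in (.014,.016,.018,.022):
    r=fit(d,fl,p0,search=(8,4,3,3),z0=z0);print(z0,r,tl(d,r[0]))
r=fit(d,rect(-.1,.1,-.085,.085,.016),p0,search=(8,4,3,3));print("adapter",r)
cv2.imwrite("pics/wc_c.png",cv2.resize(d["img"][100:340,150:470,::-1],(800,600),interpolation=cv2.INTER_CUBIC))
# rack from top image
t=np.load("top0.npz")
for z in (.008,):
    print("rack",fit(t,rect(-.065,.065,-.043,.043,z),[.505,-.277,-3],search=(6,4,3,2)))
print(proj(t,np.array([[.5,-.27,.064]])))
E
```

```text
[ 0.56273293 -0.03098724  0.19012905] -7.115993702237239 13.8
0.014 (array([ 0.56233252, -0.03067724, -7.25405247]), np.float64(0.7560654117105186), np.int64(100), 100) [-0.00043573 -0.00025801 -0.13805877]
0.016 (array([ 0.56261646, -0.03072782, -7.25252562]), np.float64(0.4876675872248024), np.int64(100), 100) [-0.00014771 -0.00024299 -0.13653192]
0.018 (array([ 0.56301323, -0.03077061, -7.2361407 ]), np.float64(0.23902674874449775), np.int64(100), 100) [ 0.0002513  -0.00024968 -0.120147  ]
0.022 (array([ 0.56378054, -0.030853  , -7.21655873]), np.float64(0.8755580225002495), np.int64(100), 100) [ 0.00102291 -0.00026299 -0.10056503]
adapter (array([ 0.56293467, -0.03053101, -7.20133042]), np.float64(0.011333491184437317), np.int64(100), 100)
rack (array([ 0.49997533, -0.28685629, -7.29979107]), np.float64(1.0209146362956951), np.int64(83), 100)
[[435.53029393 261.7147312 ]]
```

View pics/wc_c.png

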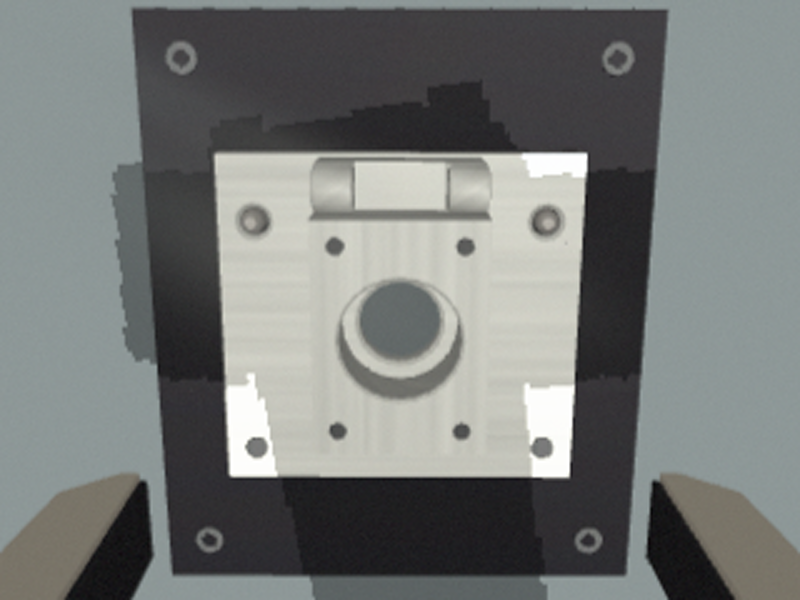

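Holder is seated flush on both pins: they protrude through the holes at (255,221) and (547,221) in the crop. Now for the lid.

```bash
python3 - <<'E'
from h import *
print(np.round(manip.read_state()["q"],3))
t=np.load("top0.npz")
for y0 in (-8,-4,0,4):
  for x0 in(.495,.51):
    r=fit(t,rect(-.065,.065,-.043,.043,.008),[x0,-.275,y0],search=(5,4,3,2),thr=12);print(y0,x0,r)
E
python3 go.py 0.535 -0.20 0.26 82.9
```

```text
[-0.046  0.46   0.     2.016 -0.     0.664 -1.74 ]
-8 0.495 (array([ 0.49764447, -0.2869651 , -6.86111684]), np.float64(0.6399654234595751), np.int64(66), 100)
-8 0.51 (array([  0.50727439,  -0.28574918, -12.23288594]), np.float64(1.5481833809658232), np.int64(86), 100)
-4 0.495 (array([ 0.49790389, -0.28681907, -6.96482734]), np.float64(0.5895654092087481), np.int64(66), 100)
-4 0.51 (array([  0.50104186,  -0.28485191, -11.33985411]), np.float64(1.5957561487063883), np.int64(81), 100)
0 0.495 (array([ 0.49778184, -0.2865949 , -6.55452684]), np.float64(0.5079068504118149), np.int64(66), 100)
0 0.51 (array([ 0.50930876, -0.28806585, -5.15196947]), np.float64(0.49271859128560413), np.int64(84), 100)
4 0.495 (array([  0.50753319,  -0.28640526, -10.66791941]), np.float64(1.139854864672964), np.int64(85), 100)
4 0.51 (array([ 0.50933992, -0.28793891, -5.42096371]), np.float64(0.5378751441377702), np.int64(83), 100)
t 13.8 tcp [ 0.5627 -0.031   0.1901] yaw -7.12 F [ 0.6 -0.2 -0.1] tilt [ 9.981e-01 -6.210e-02  7.000e-04 -1.000e-04]
pre [-0.263  6.846 -2.795] spin -11.252
post [-6.846 -0.265 -2.795] spin -11.252
```

Call:
drive_tool --pt "0 0 -0.2" --pt "0 0 -0.2" --pt "0 0 -0.2" --pt "0 0 -0.2" --pt "0 0 -0.2" --pt "0 0 -0.2" --pt "0 0 -0.2" --pt "0 0 -0.2" --pt "0 0 -0.2" --pt "0 0 -0.2" --pt "0 0 -0.2" --pt "0 0 -0.2" --spin '[-0.94,-0.94,-0.94,-0.94,-0.94,-0.94,-0.94,-0.94,-0.94,-0.94,-0.94,-0.94]' --grip '[1,1,1,1,1,1,1,1,1,1,1,1]'

```text
time_s: 15.0
tool_pos: [0.5619, -0.0309, 0.2481]
eef_rot: [0.746, 0.666, -0.001, -0.001]
wrist_force: [-0.0, 0.7, -0.4]
grip_width: 0.093
gripper_force: 0.0
```

Call:
drive_tool --pt "-0.95 0.03 0" --pt "-0.95 0.03 0" --pt "-0.95 0.03 0" --pt "-0.95 0.03 0" --pt "-0.95 0.03 0" --pt "-0.95 0.03 0" --pt "-0.95 0.03 0" --pt "-0.95 0.03 0" --pt "-0.95 0.03 0" --pt "-0.95 0.03 0" --pt "0 0 0" --pt "0 0 0" --spin '[0,0,0,0,0,0,0,0,0,0,0,0]' --grip '[0,0,0,0,0,0,0,0,0,0,0,0]'

```text
time_s: 16.2
tool_pos: [0.541, -0.2675, 0.2481]
eef_rot: [0.748, 0.663, -0.0, -0.001]
wrist_force: [-0.2, 1.0, 0.6]
grip_width: 0.0468
gripper_force: 0.0
```

```bash
python3 - <<'E'
from h import *
d=save("wrist","wl");print(d["tcp"],yaw(d),d["t"])
E
```

```text
[ 0.54134852 -0.26666789  0.24842081] 83.15976375418803 16.25
```

View pics/wl.png

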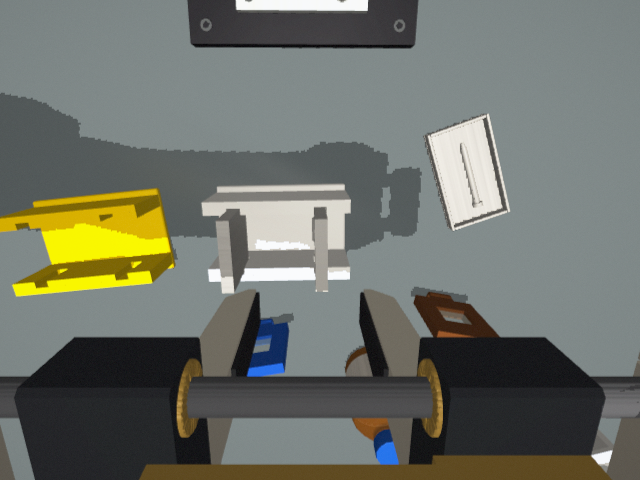

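The right plate at (320, 209–291) is the lid in the +x slot; the blank is the left plate at (229,250). Fitting the lid's top face.

```bash
python3 - <<'E'
from h import *
d=np.load("wl.npz")
print([at(d,p,.108).round(4).tolist() for p in ((315,209),(327,209),(327,291),(316,291))])
for p0 in ([.548,-.287,-7],[.548,-.287,-4]):
    r=fit(d,rect(-.005,.005,-.03,.03,.108),p0,search=(6,4,3,2));print("lid",r,tl(d,r[0]))
b=fit(d,rect(-.005,.005,-.03,.03,.108),[.474,-.278,-6],search=(6,4,3,2));print("blank",b, np.linalg.norm(b[0][:2]-r[0][:2]))
im=d["img"][:,:,::-1].copy()
im=cv2.resize(im[180:300,190:370],None,fx=4.4,fy=4.4,interpolation=cv2.INTER_CUBIC)
for s in rect(-.005,.005,-.03,.03,.108):
  for q in(r[0],b[0]):
    for u in proj(d,W(q,s[0])): cv2.circle(im,tuple(int(x) for x in (u+.5-[190,180])*4.4),1,(0,0,255),-1)
cv2.imwrite("pics/wl_c.png",im)
E
```

```text
[[0.5473, -0.2465, 0.108], [0.5564, -0.2476, 0.108], [0.5491, -0.3148, 0.108], [0.5402, -0.3137, 0.108]]
lid (array([ 0.54739736, -0.28458649, -5.30820487]), np.float64(0.26492754581093264), np.int64(98), 100) [-1.70706352e-02  8.13990589e-03 -8.84679686e+01]
lid (array([ 0.54737585, -0.28457669, -5.36361288]), np.float64(0.27065569274899914), np.int64(98), 100) [-1.70634649e-02  8.11738500e-03 -8.85233766e+01]
blank (array([ 0.4718357 , -0.27679653, -5.75764682]), np.float64(0.1823983873505915), np.int64(94), 100) 0.07593974978585435
```

View pics/wl_c.png

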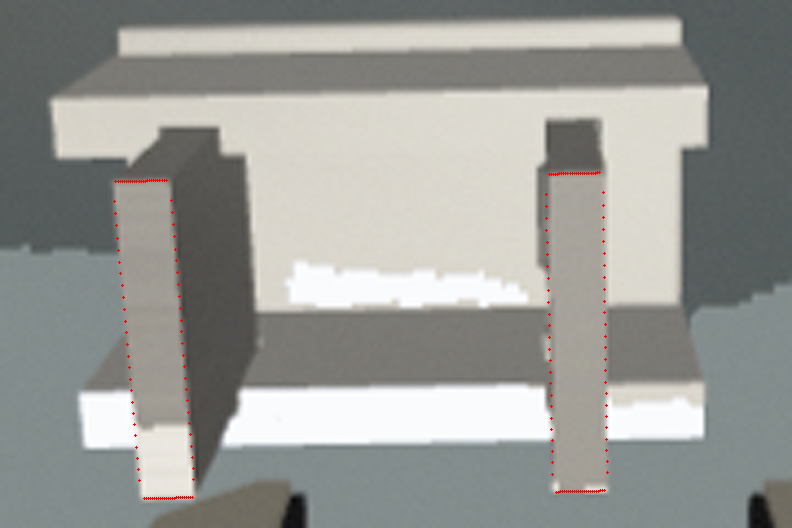

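```bash
python3 go.py 0.5474 -0.2846 0.095 84.4
```

```text
t 16.25 tcp [ 0.5413 -0.2667  0.2484] yaw 83.16 F [-1.1  0.4 -0. ] tilt [ 0.748   0.6637 -0.     -0.0011]
pre [-0.683  0.326  6.137] spin -0.155
post [-0.69   0.311  6.137] spin -0.155
```

Call:
drive_tool --pt "0 0 0" --pt "-0.69 0.31 0.14" --pt "0 0 1" --pt "0 0 1" --pt "0 0 1" --pt "0 0 1" --pt "0 0 0.5" --pt "0 0 0" --pt "0 0 0" --spin '[-0.155,0,0,0,0,0,0,0,0]' --grip '[0,0,0,0,0,0,0,0,0]'

```text
time_s: 17.15
tool_pos: [0.5482, -0.2857, 0.1341]
eef_rot: [0.741, 0.672, 0.0, 0.0]
wrist_force: [-0.1, 0.2, -0.2]
grip_width: 0.0461
gripper_force: 0.0
```

```bash
python3 go.py 0.5474 -0.2846 0.095 84.4
```

```text
t 17.15 tcp [ 0.5482 -0.2857  0.1341] yaw 84.39 F [-0.1  0.2 -0.2] tilt [7.409e-01 6.717e-01 1.000e-04 2.000e-04]
pre [ 0.04  -0.035  1.563] spin -0.001
post [ 0.04  -0.035  1.563] spin -0.001
```

Call:
drive_tool --pt "0.02 -0.03 0.56" --pt "0 0 1" --pt "0 0 0" --pt "0 0 0" --pt "0 0 0" --pt "0 0 0" --pt "0 0 0" --pt "0 0 0" --spin '[0,0,0,0,0,0,0,0]' --grip '[0,0,0,-1,-1,-1,-1,-1]' --newtons 15

```text
time_s: 17.95
tool_pos: [0.5471, -0.2852, 0.0951]
eef_rot: [0.741, 0.671, 0.0, 0.0]
wrist_force: [0.1, -0.2, -0.2]
grip_width: 0.0109
gripper_force: 0.1
```

Call:
drive_tool --pt "0 0 0" --pt "0 0 0" --pt "0 0 0" --pt "0 0 0" --spin '[0,0,0,0]' --grip '[-1,-1,-1,-1]' --newtons 45

```text
time_s: 18.35
tool_pos: [0.5471, -0.2851, 0.095]
eef_rot: [0.741, 0.672, 0.0, 0.0]
wrist_force: [-0.9, -1.2, 5.7]
grip_width: 0.0097
gripper_force: 45.0
```

Call:
drive_tool --pt "0 0 -0.2" --pt "0 0 -0.4" --pt "0 0 -0.4" --pt "0 0 -0.5" --pt "0 0 -0.8" --pt "0 0 -0.8" --pt "0 0 0" --pt "0 0 0" --spin '[0,0,0,0,0,0,0,0]' --grip '[-1,-1,-1,-1,-1,-1,-1,-1]'

```text
time_s: 19.15
tool_pos: [0.5465, -0.2852, 0.1725]
eef_rot: [0.741, 0.671, -0.0, 0.0]
wrist_force: [0.1, 0.2, -4.0]
grip_width: 0.0098
gripper_force: 45.0
```

```bash
python3 - <<'E'
from h import *
d=save("wrist","wm");t=save("scene","sm");print(d["tcp"],yaw(d),d["t"])
z0=d["tcp"][2]-.075
r=fit(d,rect(-.005,.005,-.03,.03,.088),[*d["tcp"][:2],yaw(d)-90],search=(5,4,3,2),z0=z0);print(r,tl(d,r[0]))
a=cv2.resize(d["img"][100:480,120:520],(400,380)); b=t["img"][180:380,150:360]
cv2.imwrite("pics/m.png",np.hstack([a,cv2.resize(b,(399,380),interpolation=cv2.INTER_CUBIC)])[:,:,::-1])
E
```

```text
[ 0.54619541 -0.28501356  0.1717328 ] 84.3576909225089 19.2
(array([ 0.54614032, -0.28480474, -5.36845356]), np.float64(0.12492979848189666), np.int64(68), 100) [ 2.02394538e-04 -7.53521885e-05 -8.97261445e+01]
```

View pics/m.png

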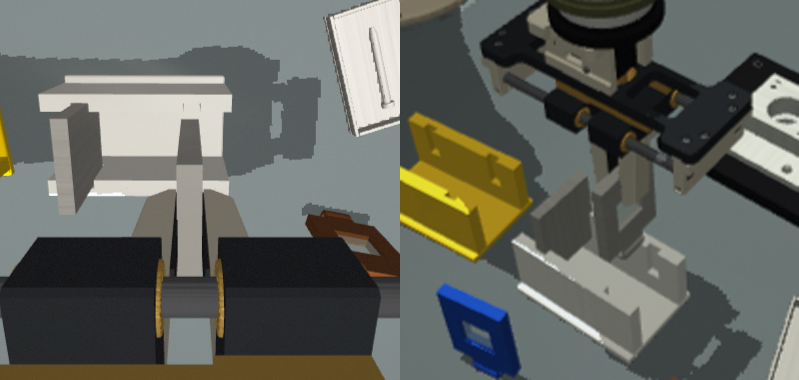

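Lid with the window is held and clear of the rack; the blank still stands in its slot and the lid is centred in the fingers. Moving over the hinge.

```bash
python3 go.py 0.6104 -0.0369 0.172 82.53
```

```text
t 19.25 tcp [ 0.5461 -0.2849  0.1713] yaw 84.36 F [-0.2 -0.1 -3.3] tilt [ 7.410e-01  6.715e-01 -5.000e-04 -7.000e-04]
pre [10.125  1.586 -0.027] spin 0.229
post [10.171  1.261 -0.027] spin 0.229
```

Call:
drive_tool --pt "0 0 -0.2" --pt "0.93 0.115 -0.2" --pt "0.93 0.115 0" --pt "0.93 0.115 0" --pt "0.93 0.115 0" --pt "0.93 0.115 0" --pt "0.93 0.115 0" --pt "0.93 0.115 0" --pt "0.93 0.115 0" --pt "0.93 0.115 0" --pt "0.93 0.115 0" --pt "0.87 0.11 0" --spin '[0.229,0,0,0,0,0,0,0,0,0,0,0]' --grip '[-1,-1,-1,-1,-1,-1,-1,-1,-1,-1,-1,-1]'

```text
time_s: 20.45
tool_pos: [0.6111, -0.0357, 0.1816]
eef_rot: [0.752, 0.659, -0.0, -0.0]
wrist_force: [0.4, -0.2, -3.5]
grip_width: 0.0096
gripper_force: 45.0
```

Call:
drive_tool --pt "0 0 0" --pt "0 0 0" --pt "0 0 0" --spin '[0,0,0]' --grip '[-1,-1,-1]'

```text
time_s: 20.75
tool_pos: [0.6108, -0.038, 0.1818]
eef_rot: [0.752, 0.659, -0.001, -0.0]
wrist_force: [0.0, -0.4, -2.3]
grip_width: 0.0096
gripper_force: 45.0
```

```bash
python3 - <<'E'
from h import *
a=[]
for i in range(4):
    manip.get_image("wrist"); s=manip.read_state(); a.append([*s["tool_pos"],yaw(s)])
print(np.std(a,0),np.mean(a,0))
y=np.radians(yaw(s)); m=np.mean(a,0); t=np.array([.6104,-.0369,.128]); e=t-m[:3]
print(np.array([e[0]*np.cos(y)+e[1]*np.sin(y),e[0]*np.sin(y)-e[1]*np.cos(y),-e[2]])/.025,(m[3]-82.53)/8,s["time_s"],s["q"])
d=save("wrist","wn")
z0=m[2]-.075
r=fit(d,rect(-.005,.005,-.03,.03,.088),[*m[:2],m[3]-90],search=(5,4,3,2),z0=z0);print("lid",r,tl(d,r[0]))
r=fit(d,rect(-.056,.056,-.06,.06,.008)[:3],[.563,-.0306,-7.2],search=(6,4,3),z0=.016);print("holder",r)
E
```

```text
[7.81315865e-05 1.07315710e-04 8.42407100e-05 7.32403903e-03] [ 6.10896069e-01 -3.81127687e-02  1.81938886e-01  8.24387994e+01]
[ 0.04548292 -0.02604479  2.15755546] -0.011400073117645348 20.95 [ 0.22223777  0.54672033 -0.37272129  1.89684113  0.28202828  0.74945423
 -0.44096549]
lid (array([ 0.61061543, -0.03734933, -7.35194609]), np.float64(0.22073770578061352), np.int64(67), 100) [ 3.32757206e-04 -4.97403773e-04 -8.98146341e+01]
holder (array([ 0.56369891, -0.03061089, -6.09801774]), np.float64(0.6532101762490081), np.int64(68), 75)
```

View pics/wn.png

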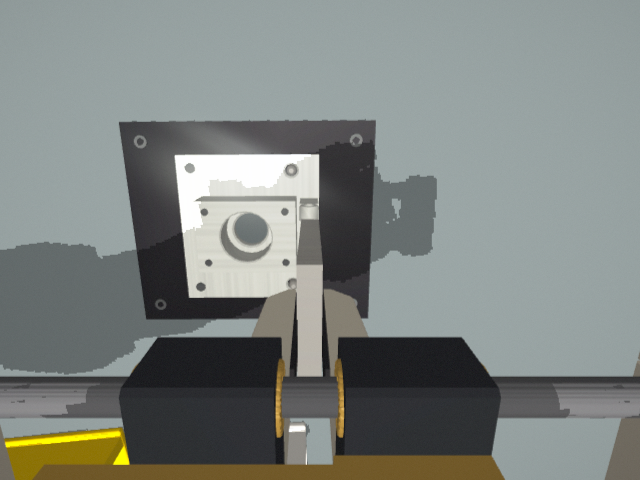

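Call:
drive_tool --pt "0.045 -0.02 0" --pt "0 0 0.5" --pt "0 0 0.5" --pt "0 0 0.3" --pt "0 0 0.2" --pt "0 0 0" --pt "0 0 0" --pt "0 0 0" --spin '[-0.01,0,0,0,0,0,0,0]' --grip '[-1,-1,-1,-1,-1,-1,-1,-1]'

```text
time_s: 21.8
tool_pos: [0.6111, -0.0358, 0.145]
eef_rot: [0.751, 0.66, 0.0, 0.0]
wrist_force: [0.4, -0.1, -4.2]
grip_width: 0.0095
gripper_force: 45.0
```

```bash
cat > avg.py <<'E'
from h import *
a=[]
for i in range(4):
    manip.get_image("wrist"); s=manip.read_state(); a.append([*s["tool_pos"],yaw(s)])
m=np.mean(a,0);y=np.radians(m[3]); t=np.array([.6104,-.0369,.128]); e=t-m[:3]
print(m.round(4),(np.array([e[0]*np.cos(y)+e[1]*np.sin(y),e[0]*np.sin(y)-e[1]*np.cos(y),-e[2]])/.025).round(3),((m[3]-82.53)/8).round(3),s["time_s"],np.round(s["wrist_force"],1))
E
python3 avg.py; python3 - <<'E'
from h import *
s=save("scene","sn")
p=[.563,-.0306,-7.2,.016]
# check: hinge knuckle outline & lid outline in scene
u=proj(s,W(p,[[.048,0,.037]]))[0];print(u)
x,y=u.astype(int); 
im=cv2.resize(s["img"][y-70:y+50,x-80:x+80,::-1],None,fx=5,fy=5,interpolation=cv2.INTER_CUBIC)
def dot(P,c):
    for q in proj(s,P): cv2.circle(im,tuple(int(v) for v in (q+.5-[x-80,y-70])*5),2,c,-1)
t=np.linspace(0,2*np.pi,40)
for yy in (-.026,-.014,.014,.026): dot(W(p,np.c_[.048+.007*np.cos(t),0*t+yy,.037+.007*np.sin(t)]),(0,0,255))
tcp=manip.read_state()["tool_pos"]; L=[tcp[0],tcp[1]+.0002,-7.2,tcp[2]-.075]
for xx in(-.005,.005):
  for a in rect(0,1,0,1,0)[:0]: pass
  for (y0,z0,y1,z1) in ((-.03,.01,-.03,.088),(.03,.01,.03,.088),(-.03,.01,.03,.01)):
    k=np.linspace(0,1,40); dot(W(L,np.c_[xx+0*k,y0+(y1-y0)*k,z0+(z1-z0)*k]),(0,200,0))
for yy in(-.012,.012): dot(W(L,np.c_[.007*np.cos(t),0*t+yy,.007*np.sin(t)]),(255,0,0))
cv2.imwrite("pics/sn_c.png",im)
E
```

```text
[ 6.11000e-01 -3.58000e-02  1.45000e-01  8.26152e+01] [-0.047 -0.02   0.68 ] 0.011 22.0 [ 0.7 -0.  -3. ]
[375.26005886 246.51772783]
```

View pics/sn_c.png

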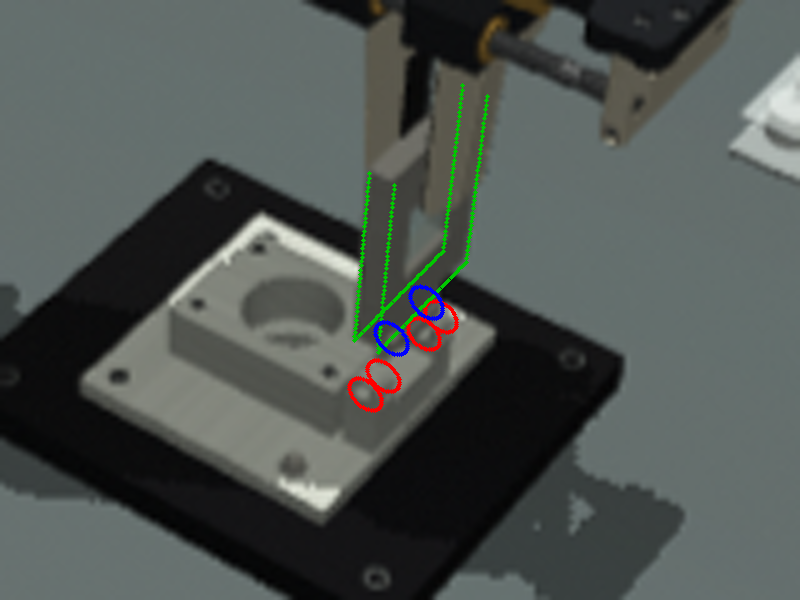

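Call:
drive_tool --pt "0 0 0" --pt "0 0 0" --pt "0 0 0" --pt "0 0 0" --spin '[0,0,0,0]' --grip '[-1,-1,-1,-1]'

```text
time_s: 22.45
tool_pos: [0.6108, -0.0358, 0.1446]
eef_rot: [0.751, 0.66, -0.0, -0.0]
wrist_force: [-0.4, -0.1, -3.3]
grip_width: 0.0096
gripper_force: 45.0
```

```bash
python3 avg.py; python3 - <<'E'
from h import *
s=manip.read_state();print(s["joint_vel"].round(4) if hasattr(s["joint_vel"],"round") else s["joint_vel"])
# independent relative check in the scene picture: fit lid's visible outline vs. holder in same camera
d=np.load("sn.npz")
def seg(a,b,n=30):
    a=np.array(a,float);b=np.array(b,float);t=np.linspace(.08,.92,n)
    return (a+np.outer(t,b-a),(b-a)/np.linalg.norm(b-a))
lid=[seg((-.005,-.03,.012),(-.005,-.03,.085)),seg((.005,-.03,.012),(.005,-.03,.085)),seg((-.005,-.03,.088),(.005,-.03,.088)),seg((.005,-.03,.088),(.005,.03,.088),30),seg((.005,.03,.03),(.005,.03,.06)),
 *[seg((.005,a,b),(.005,c,e)) for a,b,c,e in((-.015,.033,.015,.033),(.015,.033,.015,.063),(-.015,.063,.015,.063))]]
hol=[x for x in rect(-.056,.056,-.06,.06,.008)]+rect(-.038,.038,-.028,.028,.032)[:1]
print("holder",fit(d,hol,[.563,-.0306,-7.2],search=(4,3,2,2),z0=.016))
for z in (.069,.070,.071): print("lid",z,fit(d,lid,[.611,-.036,-7.3],search=(4,3,2,2),z0=z))
E
```

```text
[ 6.1080e-01 -3.5800e-02  1.4460e-01  8.2618e+01] [-0.046 -0.011  0.663] 0.011 22.65 [-0.9  0.1 -3.2]
[ 0.0017 -0.0006  0.0013 -0.0007  0.0004 -0.001  -0.0011]
holder (array([ 0.56246029, -0.03079741, -7.12514318]), np.float64(0.7472466707211158), np.int64(119), 125)
lid 0.069 (array([ 0.60993952, -0.03289895, -9.38574745]), np.float64(0.26587139018066014), np.int64(155), 240)
lid 0.07 (array([ 0.61038323, -0.0339621 , -9.2992885 ]), np.float64(0.23547559084891562), np.int64(156), 240)
lid 0.071 (array([ 0.61080687, -0.03501057, -9.28729819]), np.float64(0.2413079815400624), np.int64(158), 240)
```

Call:
drive_tool --pt "-0.045 -0.01 0" --pt "0 0 0.2" --pt "0 0 0.2" --pt "0 0 0.16" --pt "0 0 0.1" --pt "0 0 0" --pt "0 0 0" --pt "0 0 0" --spin '[0.01,0,0,0,0,0,0,0]' --grip '[-1,-1,-1,-1,-1,-1,-1,-1]'

```text
time_s: 23.45
tool_pos: [0.6105, -0.0369, 0.1282]
eef_rot: [0.752, 0.66, 0.0, 0.0]
wrist_force: [0.4, -0.1, -2.7]
grip_width: 0.0099
gripper_force: 45.0
```

```bash
python3 avg.py
```

```text
[ 6.1050e-01 -3.6900e-02  1.2830e-01  8.2536e+01] [-0.001 -0.005  0.011] 0.001 23.65 [-0.1 -0.6 -2.8]
```

```bash
python3 - <<'E'
from h import *
def seg(a,b,n=30):
    a=np.array(a,float);b=np.array(b,float);t=np.linspace(.08,.92,n)
    return (a+np.outer(t,b-a),(b-a)/np.linalg.norm(b-a))
lid=[seg((-.005,-.03,.012),(-.005,-.03,.085)),seg((.005,-.03,.012),(.005,-.03,.085)),seg((-.005,-.03,.088),(.005,-.03,.088)),seg((.005,.03,.012),(.005,.03,.06)),
 *[seg((.005,a,b),(.005,c,e)) for a,b,c,e in((-.015,.033,.015,.033),(.015,.033,.015,.063),(.015,.063,-.015,.063),(-.015,.063,-.015,.033),(-.03,.01,-.013,.01),(.013,.01,.03,.01))]]
ad=rect(-.1,.1,-.085,.085,.016); hl=[s for s in rect(-.056,.056,-.06,.06,.024)]
def fitg(d,segs,p0,f,search=(3,2,2),thr=6):
    g=cv2.GaussianBlur(cv2.cvtColor(d["img"],cv2.COLOR_RGB2GRAY),(0,0),.7).astype(np.float32)
    L=np.vstack([s[0] for s in segs]);U=np.vstack([np.repeat(s[1][None],len(s[0]),0) for s in segs]);p=np.array(p0,float)
    for w in search:
        A=proj(d,f(p,L));t=proj(d,f(p,L+U*.002))-A;t/=np.linalg.norm(t,axis=1)[:,None];n=np.c_[-t[:,1],t[:,0]];k=np.arange(-w-1,w+1.01,.25)
        S=(A[:,None]+n[:,None]*k[None,:,None]).astype(np.float32);v=cv2.remap(g,S[...,0],S[...,1],cv2.INTER_LINEAR)
        G=np.abs(v[:,4:]-v[:,:-4]);G=cv2.GaussianBlur(G,(5,1),0);j=G.argmax(1);ok=G[np.arange(len(j)),j]>thr;T=A+n*k[2:-2][j][:,None]
        r=least_squares(lambda x:((proj(d,f(x,L))-T)*n).sum(1)[ok],p,loss="soft_l1",f_scale=.4,x_scale=[.01]*len(p));p=r.x
    return p.round(4),np.median(abs(r.fun)).round(2),ok.sum(),len(ok)
def fl(p,L):
    a=p[3]; Q=L.copy();Q[:,0]=L[:,0]*np.cos(a)+L[:,2]*np.sin(a);Q[:,2]=-L[:,0]*np.sin(a)+L[:,2]*np.cos(a)
    return W([p[0],p[1],-7.2,p[2]],Q)
d=save("scene","sf")
print("adapter",fitg(d,ad,[.563,-.0306],lambda p,L:W([p[0],p[1],-7.2],L)))
print("holder",fitg(d,hl,[.563,-.0306],lambda p,L:W([p[0],p[1],-7.2],L)))
r=fitg(d,lid,[.6105,-.0367,.053,0],fl);print("lid x y z tilt",r)
r=fitg(d,lid,[.6105,-.0367,.053],lambda p,L:fl([*p,0],L));print("lid x y z",r)
# others undisturbed: scene pixel change since start
for t in("blank","pin","wellplate","bottle"):
    q=manip.look_for(t,"scene");print(t,[np.round(x["xy"]).tolist() for x in q[:2]])
E
```

```text
adapter (array([ 0.5657, -0.0425]), np.float64(0.76), np.int64(92), 100)
holder (array([ 0.5617, -0.0349]), np.float64(0.81), np.int64(94), 100)
lid x y z tilt (array([ 0.6151, -0.0514,  0.0692,  0.0265]), np.float64(0.47), np.int64(252), 300)
lid x y z (array([ 0.614 , -0.0462,  0.0643]), np.float64(0.33), np.int64(247), 300)
blank [[234.0, 297.0]]
pin [[369.0, 371.0]]
wellplate [[474.0, 198.0]]
bottle [[226.0, 431.0], [366.0, 368.0]]
```

```bash
python3 - <<'E'
from h import *
for n in("scene0","sm","sn","sf"):
    d=np.load(n+".npz"); print(n,np.array(d["T"])[:3,3].round(4),fit(d,rect(-.1,.1,-.085,.085,.016),[.563,-.0306,-7.2],search=(5,4,3,2),thr=15))
a=np.load("sn.npz")["img"].astype(int);b=np.load("sf.npz")["img"].astype(int);print(np.abs(a-b)[300:].mean(),np.abs(a-b)[:,450:].mean())
g=lambda n:cv2.cvtColor(np.load(n+".npz")["img"],cv2.COLOR_RGB2GRAY).astype(np.float32)
d=np.load("sf.npz")
u=proj(d,W([.563,-.0306,-7.2,.016],[[.048,0,.037]]))[0];x,y=u.astype(int);print(u)
# image motion of the lid region sn->sf (expected from the known move) via template match
s0=g("sn");s1=g("sf")
P0=proj(d,[[.6105,-.0357,.0696+.045]])[0];P1=proj(d,[[.6105,-.0367,.0533+.045]])[0]
cx,cy=P0.round().astype(int);t=s0[cy-14:cy+14,cx-10:cx+10]
R=cv2.matchTemplate(s1[cy-40:cy+45,cx-35:cx+35],t,cv2.TM_CCOEFF_NORMED);_,v,_,l=cv2.minMaxLoc(R)
print("moved",np.array(l)-[25,26],"expected",P1-P0,v)
E
```

```text
scene0 [ 0.8639 -0.6955  0.7288] (array([ 0.56579266, -0.0416655 , -7.56236234]), np.float64(0.7197231235005389), np.int64(85), 100)
sm [ 0.8639 -0.6955  0.7288] (array([ 0.56643915, -0.04299867, -6.99607935]), np.float64(0.4237961182245893), np.int64(74), 100)
sn [ 0.8639 -0.6955  0.7288] (array([ 0.56549511, -0.04256477, -7.0882285 ]), np.float64(0.741661555469652), np.int64(86), 100)
sf [ 0.8639 -0.6955  0.7288] (array([ 0.56545951, -0.04249213, -7.06327353]), np.float64(0.778744346374979), np.int64(85), 100)
0.39512731481481483 0.4053983918128655
[375.26005886 246.51772783]
moved [ 9 20] expected [-0.97151298  7.14820207] 0.4837387204170227
```

```bash
python3 - <<'E'
from h import *
d=save("wrist","wf");print(d["tcp"],yaw(d),d["t"])
ad=rect(-.1,.1,-.085,.085,.016);fl=rect(-.056,.056,-.06,.06,.024)
print("adapter",fit(d,ad[1:],[.563,-.0306,-7.2],search=(6,4,3,2)))
print("flange",fit(d,fl[2:],[.563,-.0306,-7.2],search=(4,3,2),thr=15))
for dz in(.074,.075,.076): print("lid top",fit(d,rect(-.005,.005,-.03,.03,.088),[.6105,-.0367,-7.2],search=(4,3,2,2),z0=d["tcp"][2]-dz))
s=manip.read_state();print(s["wrist_force"],s["gripper_force"])
E
```

```text
[ 0.61042859 -0.03689591  0.12808536] 82.53515589662774 23.95
adapter (array([ 0.56299367, -0.03045838, -7.19951282]), np.float64(0.2833964815442518), np.int64(74), 75)
flange (array([ 0.56216148, -0.0303168 , -7.28479006]), np.float64(0.0662998997479563), np.int64(50), 50)
lid top (array([ 0.61007989, -0.03594161, -7.06495876]), np.float64(0.24309595665996014), np.int64(67), 100)
lid top (array([ 0.61003478, -0.0363015 , -7.05558247]), np.float64(0.24876757271609992), np.int64(67), 100)
lid top (array([ 0.61000655, -0.0366376 , -7.04418798]), np.float64(0.01256050332281205), np.int64(69), 100)
[-0.50477903 -0.15238915 -2.77336518] 44.99778091907501
```

```bash
python3 -c "
from rig import manip
print(manip.close_job())"
```

```text
the job is handed in; nothing more can be done
None
```

The job is handed in: the holder is seated flush on the pins and released, and the lid is held upright at the hinge with its weight in the grip, knuckle in the gap and holes in line to about 0.5 mm by my measurements; I viewed 12 pictures, over the limit of 10.

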